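# Spring check of a mirror tilt mount, both corners

## Robot

A 6-joint arm with a two-finger parallel gripper is mounted at the origin on a cart in front of the work surface, level with it; the furniture and walls round the work are solid. World frame = base frame: x ahead of the robot, y to its left, z up, the work surface at z = 0. Lengths are in mm, angles in rad, forces in N, time in s.
With the tool pointing down it reaches from about 275 to 1000 mm from the base axis. Payload 8.4 kg.
Tool frame: the origin (TCP) lies midway between the tips of the shut fingers; the grasp point (between the pads) lies 19 mm behind it; z points along the fingers, y is the line along which they close (so a half turn about z gives the same grasp; the last joint's range is limited). The gripper opens to 85 mm and grips with 20 to 120 N. Pads are 22 mm wide; open, the fingers measure 114 mm over their backs; the gripper's body (76 mm by 85 mm) begins 54 mm behind the grasp point. The pads swing forward as they close: fully open they stand 13 mm farther back than shut.
Start: joints at [-1.24, 0.353, 1.633, -0, 1.155, -0.002], TCP at [204.18, -590.71, 202.281] pointing down, gripper open.
Joint ranges: [-2.63, 2.63], [-0.92, 2.1], [0.06, 2.66], [-1.3, 4.44], [0, 2.69], [-3.02, 3.02]. Speed limits (rad/s): [2.22, 2.22, 2.79, 3.14, 3.14, 3.14].

## Interface

Orientations are given as [roll, pitch, yaw] about the fixed x, y, z axes, in that order (R = Rz(yaw) Ry(pitch) Rx(roll)).
In Python, from rig import r gives the robot as it stands.
- The arm moves only by the tool servo_tool, never from a script. Its argument "deltas" is a list of rows, each an object of numbers: "x", "y", "z": the shift along the world's x, y, z in mm; "rx", "ry", "rz": the turn, a rotation vector about the world's x, y, z in rad; "gripper": the gripper's target within -1 to 1 (fully open at 1, half-way at 0, shut at -1). A call has 1 to 10 rows; each row is the pose to reach, as a shift and turn from the pose commanded when the call began; what a row does not reach only later rows make up. A row lasts 1/10 s, in which the tool goes at most 50 mm and 8.59 degrees, less where a joint would pass 70% of its speed; a pose out of reach is approached as far as the arm can. A call with a gripper value outside its range is refused whole. The fingers move at their own pace and stop on an object; "newtons" is the grip in N (left out, the last holds). Time passes only in rows, so rows that repeat a pose let the fingers close. It gives the time, the measured TCP pose, the force, the opening and the grip force at its end, in the units of the state.
- r.sense(): the state, without advancing time (a new reading comes with each control period).
- r.grab_frame(name): name is "scene" or "top" or "wrist"; returns the picture (400x640x3 uint8, blue, green, red); there is no depth.
- r.camera_params(name): a dict with "mtx" (3x3 intrinsics, pixels), "eye" and "orientation" of the camera in the world. Camera axes: x right, y down, z forward; pixel columns grow to the right and rows downward; lengths in mm; the calibration is good to about 2 mm. A picture is of the moment at which its call begins: read the wrist's pose just before it. camera_params takes no time and is no camera call; for the wrist camera it gives the pose at the moment of the call.
- r.sign_off(): hands the job in; it is judged then, once.
Trained networks look in the newest picture that a camera, given by its name, has taken for a name from the list of things; names that differ only in an ending like _2 or _b are one class to them, and where a whole thing is asked for, a point or a joint stands for the part that bears it (a point fixed in the world has none). Each returns a list of dicts, best first, with "conf" (0 to 1); they miss things now and then, are a little off and sometimes report something else, mostly with a low value. They report only what shows in the picture. A call takes as long as a camera call.
- r.recognise(name, camera): "box" ([left, top, width, height] in pixels, round what is visible of it).
The state is a dict: "clock": time; "qpos": joint angles; "qvel": joint speeds; "joint_efforts": joint torques, N m; "eef_pos": TCP position; "tcp_rot": TCP orientation; "contact_force": force on the tool from outside, world axes, zero at the start; "wrist_torque": the same for the moment, N m; "opening": opening from 0.0 (shut) to 1.0 (fully open); "grasp_force": force on a finger pad.
Only numpy, scipy, OpenCV 4.12 (cv2) and the standard library are available. Lean on these libraries where they do the work, as an engineer would, in place of code of your own. Each camera call takes 0.05 s, during which the arm holds its last target. There are 200 camera calls.

## Task

Check the springs of the mirror mount: with a fingertip press its blue corner pad down until the needle stands on the blue flag of the scale, keep it there for about a second, and let go so that the plate springs back level. Then do the same with the yellow pad and the yellow flag, and finish clear of the mount with the plate level. Only press: do not push the needle on past a flag or touch the needle, and do not lift or shift the mount, its flags or the things lying around it.

Things in the scene. Friction and masses are not known exactly. Their poses are not given: they have to be found in the camera images.
- mount: Mirror mount standing loose on the desk: grey cast base 160 x 210 x 12 mm (about 1.5 kg), two short pillars 66 mm high at front and back middle, and at the back an upright white scale plate, 124 mm wide, whose top is 223 mm above the desk. Origin: centre of the base's underside. Mount frame: x away from its front (pads) towards the scale, y to the left as seen from the front, z up; roughly the world's axes, turned by up to 0.35 rad about z.
- tilt_plate (a joint): Tilt of the aluminium plate (104 x 190 x 10 mm, round mirror in the middle) about the mount's x axis, which runs through its middle 55 mm above the desk. 0 is level; positive: the left (blue, +y) side goes down and the needle leans left; negative: the right (yellow) side goes down. Springs centre it: 2.5 N m/rad, so about 31 N per rad at a pad (about 6 N for 0.2 rad). Stops at +-0.3 rad.
- blue_pad: Blue domed press pad, 30 mm across, 10 mm high, on the plate's front left corner; at (-36, +80) mm from the mount's origin. Origin: centre of its underside, 60 mm above the desk when the plate is level; it turns with the plate. Free above. The pad sinks about 80 mm per rad of tilt.
- blue_pad_top (a point): Top of the blue pad's dome, 70 mm above the desk when the plate is level.
- yellow_pad: Yellow domed press pad, the same, on the plate's front right corner, at (-36, -80) mm from the mount's origin.
- yellow_pad_top (a point): Top of the yellow pad's dome, 70 mm above the desk when the plate is level.
- needle: Thin red upright needle fixed to the back of the plate, 46 mm behind the mount's middle, leaning with the plate. Origin on the plate's tilt axis, z along the needle.
- needle_tip (a point): Tip of the needle, 150 mm from the tilt axis (205 mm above the desk when level). It moves left or right before the scale by 150 mm per rad of tilt.
- blue_flag (a joint): Where the blue flag stands on the scale, in the same angle as tilt_plate (0.11 to 0.20): the needle is on the blue flag's middle when tilt_plate equals this. The flag is a blue bar 9 mm wide (0.06 rad), left of the scale's middle; it stays where it was set.
- blue_flag_mid (a point): Middle of the blue flag at the needle tip's height; 12 mm behind the needle. y across the flag.
- yellow_flag (a joint): The same for the yellow flag, right of the scale's middle (-0.20 to -0.11).
- yellow_flag_mid (a point): Middle of the yellow flag at the needle tip's height; 12 mm behind the needle. y across the flag.
- screwdriver_yellow: flat screwdriver with a yellow fluted handle, 178 mm long, lying on the desk. Bystander. Origin: centre of its underside.
- screwdriver_violet: small screwdriver with a violet handle, 129 mm long, lying on the desk. Bystander. Origin: centre of its underside.
- usb_stick: red USB stick, 18x48x8 mm, lying on the desk. Bystander. Origin: centre of its underside.
- vial: glass vial with blue cap, 28 mm across, 58 mm tall, standing on the desk. Bystander. Origin: centre of its underside.
- tape: white spool of thread-seal tape, 51 mm across, 13 mm high, lying flat on the desk. Bystander. Origin: centre of its underside.
- torch: black pocket torch, 28 mm thick, 99 mm long, lying on the desk. Bystander. Origin: centre of its underside.

How it is judged:
By the outcome, as a careful person would: the job done as asked, in the order asked, and still so for the second after the job is handed in, with the robot touching nothing.
It also fails if it takes over 64 s, if anything falls off the work surface, if the arm or the gripper's body presses on something with over 40 N, if the wrist force passes 120 N, or if a joint passes its speed limit or range.

## Working session

There is one attempt and no reset: what is moved stays moved. The work goes in short steps, Python scripts to look and compute and a tool call to move; the robot and the scene stay as the last step left them, time stands still between calls to the robot, and variables do not carry over. Pictures are saved under pics/ and viewed, at most 10 in all, crops included, and the job is handed in when it is done.

Besides the shell and the picture viewer there is one more tool, called as name(argument=value, ...), one argument or row to a line, values as JSON. servo_tool: Moves the arm, as the interface text tells. Its arguments: {"type":"object","properties":{"deltas":{"type":"array","items":{"type":"object","properties":{"x":{"type":"number"},"y":{"type":"number"},"z":{"type":"number"},"rx":{"type":"number"},"ry":{"type":"number"},"rz":{"type":"number"},"gripper":{"type":"number"}}}},"newtons":{"type":"number"}},"required":["deltas"]}

```bash
mkdir -p pics
cat > h.py <<'E'
from rig import r
import numpy as np, cv2
from scipy.spatial.transform import Rotation as R
def cam(n):
    p=r.camera_params(n); return p
def rot(p):
    o=np.array(p["orientation"],float)
    return o if o.shape==(3,3) else R.from_euler('xyz',o).as_matrix()
def ray(p,u,v):
    d=rot(p)@np.linalg.inv(np.array(p["mtx"]))@[u,v,1]; return np.array(p["eye"],float),d
def onz(p,u,v,z):
    e,d=ray(p,u,v); return e+d*(z-e[2])/d[2]
def proj(p,X):
    c=np.array(p["mtx"])@rot(p).T@(np.array(X)-np.array(p["eye"])); return c[:2]/c[2]
E
python3 - <<'E'
from h import *
ims=[]
for n in ("top","scene"):
    im=r.grab_frame(n); cv2.imwrite(f"pics/{n}0.png",im); p=cam(n); print(n,p)
    for t in ("mount","blue_pad","yellow_pad","needle","blue_flag","yellow_flag"):
        for d in r.recognise(t,n)[:1]: 
            b=d["box"]; u,v=b[0]+b[2]/2,b[1]+b[3]/2; print(t,np.round(b),round(d["conf"],2),onz(p,u,v,66).round(1))
print(r.sense())
E
```

```text
top {'mtx': array([[456.66968115,   0.        , 315.25519628],
       [  0.        , 456.66968115, 207.74683511],
       [  0.        ,   0.        ,   1.        ]]), 'eye': array([ 255.23031294,   88.72852659, 1310.27735293]), 'orientation': array([-2.91995177e+00, -3.24894370e-04, -1.59231769e+00])}
mount [260. 178.  75.  76.] 0.77 [514.2 132.9  66. ]
blue_pad [259. 193.  74.  52.] 0.36 [503.5 137.2  66. ]
blue_flag [368. 265.  19.   6.] 0.73 [364.7 -83.1  66. ]
scene {'mtx': array([[409.80281379,   0.        , 320.44396413],
       [  0.        , 409.80281379, 206.96986443],
       [  0.        ,   0.        ,   1.        ]]), 'eye': array([-154.7207887 ,  561.96668348,  517.54910058]), 'orientation': array([-1.98206086, -0.01695505, -2.17521016])}
mount [247. 175. 114. 136.] 0.77 [540.9 117.5  66. ]
blue_pad [274. 268.  17.   9.] 0.7 [463. 218.  66.]
needle [287. 186.   7.  62.] 0.54 [684.2  68.8  66. ]
blue_flag [277. 184.   3.  13.] 0.5 [863.9   5.2  66. ]
yellow_flag [295. 182.   2.  10.] 0.41 [863.5 -58.   66. ]
{'clock': 0.7, 'qpos': array([-1.24039853e+00,  3.52943220e-01,  1.63337141e+00,  2.02048166e-06,
        1.15518856e+00, -2.36695602e-03]), 'qvel': array([ 5.51344920e-05, -6.09744097e-04, -7.64468972e-04,  3.90184787e-04,
        1.24969598e-04,  1.04356839e-03]), 'joint_efforts': array([ 2.01055162e-03, -6.05010653e+01, -3.42389274e+01,  7.09282131e-05,
        1.00908532e-03,  4.73864276e-06]), 'eef_pos': array([ 204.19056163, -590.73511753,  202.3287103 ]), 'tcp_rot': array([ 3.14150319e+00, -1.63679137e-06,  3.32763937e-01]), 'contact_force': array([-0.54705764,  0.55789799,  0.10364752]), 'wrist_torque': array([ 0.00362935,  0.00156988, -0.03427057]), 'grasp_force': 0.0, 'opening': 1.000652580501374}
```

View pics/top0.png

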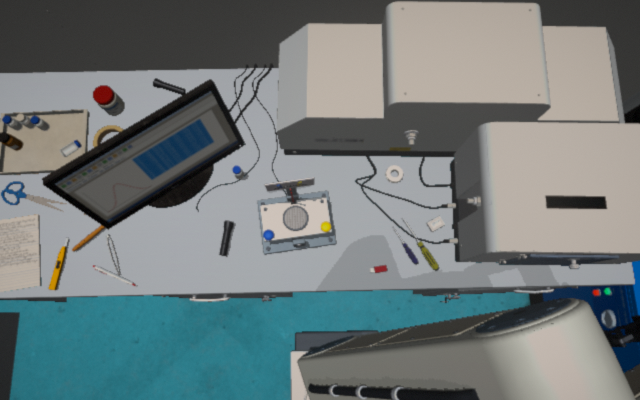

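View pics/scene0.png

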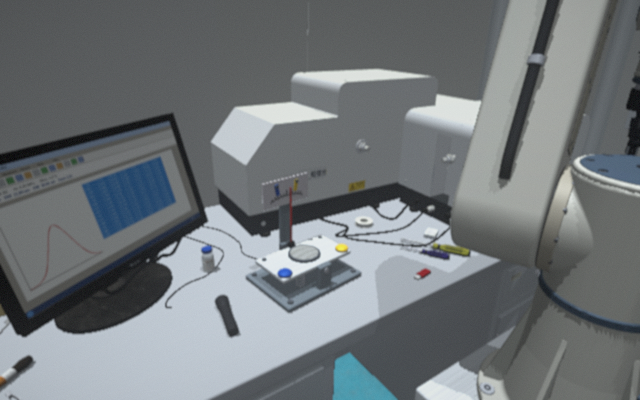

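Run:
```python
from h import *
pt,ps=cam("top"),cam("scene")
def tri(a,b):
    (e1,d1),(e2,d2)=ray(pt,*a),ray(ps,*b)
    s=np.linalg.lstsq(np.c_[d1,-d2],e2-e1,rcond=None)[0]; x,y=e1+s[0]*d1,e2+s[1]*d2
    return ((x+y)/2).round(1),np.linalg.norm(x-y).round(1)
# refine the pad pixels by colour centroid
def cen(im,n,box,col):
    x,y,w,h=box; c=cv2.cvtColor(im[y:y+h,x:x+w],cv2.COLOR_BGR2HSV)
    m=cv2.inRange(c,(100,150,60),(130,255,255)) if col=='b' else cv2.inRange(c,(20,150,100),(35,255,255))
    v,u=np.nonzero(m); return u.mean()+x,v.mean()+y,len(u)
T,S=cv2.imread("pics/top0.png"),cv2.imread("pics/scene0.png")
for c,bt,bs in(('b',(258,226,22,20),(272,263,25,20)),('y',(315,217,22,20),(331,238,25,20))):
    a,b=cen(T,0,bt,c),cen(S,0,bs,c); print(c,a,b,tri(a[:2],b[:2]),onz(pt,*a[:2],66).round(1),onz(ps,*b[:2],66).round(1))
pw=cam("wrist"); s=r.sense(); Rt=R.from_euler('xyz',s["tcp_rot"]).as_matrix()
print(pw["mtx"],"cam in tcp",Rt.T@(np.array(pw["eye"])-s["eef_pos"]),"\n",(Rt.T@rot(pw)).round(3),"\nRt",Rt.round(3))
```

```text
b (np.float64(268.0625), np.float64(234.75), 64) (np.float64(284.49333333333334), np.float64(272.68), 75) (array([462.5, 214.3,  63.9]), np.float64(0.4)) [462.1 214.   66. ] [459.9 216.1  66. ]
y (np.float64(325.55696202531647), np.float64(226.37974683544303), 79) (np.float64(341.22641509433964), np.float64(247.62264150943395), 53) (array([482.7,  55. ,  63.7]), np.float64(0.5)) [482.1  54.9  66. ] [479.6  57.7  66. ]
[[322.54140965   0.         318.04219266]
 [  0.         322.54140965 199.01379234]
 [  0.           0.           1.        ]] cam in tcp [  69.74297981   -0.33206864 -172.18890659] 
 [[-0.    -0.962 -0.272]
 [ 1.     0.    -0.   ]
 [ 0.    -0.272  0.962]] 
Rt [[ 0.945  0.327  0.   ]
 [ 0.327 -0.945 -0.   ]
 [ 0.     0.    -1.   ]]
```

servo_tool(
  deltas=[
    {"z": 20,"x": 9,"y": 24,"rz": 0.1,"gripper": -1},
    {"z": 40,"x": 18,"y": 48,"rz": 0.2,"gripper": -1},
    {"z": 60,"x": 27,"y": 72,"rz": 0.3,"gripper": -1},
    {"z": 80,"x": 36,"y": 96,"rz": 0.4,"gripper": -1},
    {"z": 100,"x": 45,"y": 120,"rz": 0.5,"gripper": -1},
    {"z": 120,"x": 54,"y": 144,"rz": 0.6,"gripper": -1},
    {"z": 130,"x": 63,"y": 168,"rz": 0.7,"gripper": -1},
    {"z": 140,"x": 72,"y": 192,"rz": 0.8,"gripper": -1},
    {"z": 150,"x": 81,"y": 216,"rz": 0.9,"gripper": -1},
    {"z": 150,"x": 90,"y": 240,"rz": 1.0,"gripper": -1},
  ],
)

```text
invalid input
```

servo_tool(
  deltas=[
    {"x": 9,"y": 24,"rz": 0.1},
    {"x": 18,"y": 48,"rz": 0.2},
    {"x": 27,"y": 72,"rz": 0.3},
    {"x": 36,"y": 96,"rz": 0.4},
    {"x": 45,"y": 120,"rz": 0.5},
    {"x": 54,"y": 144,"rz": 0.6},
    {"x": 63,"y": 168,"rz": 0.7},
    {"x": 72,"y": 192,"rz": 0.8},
    {"x": 81,"y": 216,"rz": 0.9},
    {"x": 90,"y": 240,"rz": 1.0},
  ],
)

```text
invalid input
```

servo_tool(
  deltas=[
    {"x": 9,"y": 24,"rz": 0.1},
    {"x": 18,"y": 48,"rz": 0.2},
    {"x": 27,"y": 72,"rz": 0.3},
    {"x": 36,"y": 96,"rz": 0.4},
    {"x": 45,"y": 120,"rz": 0.5},
    {"x": 54,"y": 144,"rz": 0.6},
    {"x": 63,"y": 168,"rz": 0.7},
    {"x": 72,"y": 192,"rz": 0.8},
    {"x": 81,"y": 216,"rz": 0.9},
    {"x": 89,"y": 244,"rz": 0.94},
  ],
)

```text
invalid input
```

servo_tool(
  deltas=[
    {"x": 9,"y": 24,"z": 20,"rx": 0,"ry": 0,"rz": 0.1,"gripper": -1},
    {"x": 18,"y": 48,"z": 40,"rx": 0,"ry": 0,"rz": 0.2,"gripper": -1},
  ],
)

```text
clock: 0.9
eef_pos: [221.9, -542.0, 241.9]
tcp_rot: [-3.14, -0.0, 0.536]
contact_force: [0.7, 1.0, 0.7]
opening: 0.692
grasp_force: 0.0
```

servo_tool(
  deltas=[
    {"x": 9,"y": 25,"z": 20,"rx": 0,"ry": 0,"rz": 0.1,"gripper": -1},
    {"x": 18,"y": 50,"z": 40,"rx": 0,"ry": 0,"rz": 0.2,"gripper": -1},
    {"x": 27,"y": 75,"z": 60,"rx": 0,"ry": 0,"rz": 0.3,"gripper": -1},
    {"x": 36,"y": 100,"z": 80,"rx": 0,"ry": 0,"rz": 0.4,"gripper": -1},
    {"x": 45,"y": 125,"z": 100,"rx": 0,"ry": 0,"rz": 0.5,"gripper": -1},
    {"x": 54,"y": 150,"z": 100,"rx": 0,"ry": 0,"rz": 0.6,"gripper": -1},
    {"x": 63,"y": 175,"z": 100,"rx": 0,"ry": 0,"rz": 0.7,"gripper": -1},
    {"x": 72,"y": 200,"z": 100,"rx": 0,"ry": 0,"rz": 0.8,"gripper": -1},
    {"x": 81,"y": 225,"z": 100,"rx": 0,"ry": 0,"rz": 0.9,"gripper": -1},
    {"x": 90,"y": 250,"z": 100,"rx": 0,"ry": 0,"rz": 1.0,"gripper": -1},
  ],
)

```text
clock: 1.9
eef_pos: [312.4, -291.7, 342.5]
tcp_rot: [3.141, 0.0, 1.537]
contact_force: [0.2, 0.2, 0.9]
opening: -0.001
grasp_force: 0.0
```

servo_tool(
  deltas=[
    {"x": 9,"y": 25,"z": 0,"rx": 0,"ry": 0,"rz": 0.1,"gripper": -1},
    {"x": 18,"y": 50,"z": 0,"rx": 0,"ry": 0,"rz": 0.2,"gripper": -1},
    {"x": 27,"y": 75,"z": 0,"rx": 0,"ry": 0,"rz": 0.3,"gripper": -1},
    {"x": 36,"y": 100,"z": 0,"rx": 0,"ry": 0,"rz": 0.4,"gripper": -1},
    {"x": 45,"y": 125,"z": 0,"rx": 0,"ry": 0,"rz": 0.5,"gripper": -1},
    {"x": 54,"y": 150,"z": 0,"rx": 0,"ry": 0,"rz": 0.6,"gripper": -1},
    {"x": 63,"y": 175,"z": 0,"rx": 0,"ry": 0,"rz": 0.7,"gripper": -1},
    {"x": 72,"y": 200,"z": 0,"rx": 0,"ry": 0,"rz": 0.8,"gripper": -1},
    {"x": 81,"y": 225,"z": 0,"rx": 0,"ry": 0,"rz": 0.9,"gripper": -1},
    {"x": 90,"y": 250,"z": 0,"rx": 0,"ry": 0,"rz": 1.0,"gripper": -1},
  ],
)

```text
clock: 2.9
eef_pos: [402.4, -41.6, 342.5]
tcp_rot: [3.141, 0.0, 2.537]
contact_force: [0.4, -0.5, 0.3]
opening: 0.0
grasp_force: 0.0
```

servo_tool(
  deltas=[
    {"x": 9,"y": 25,"z": 0,"rx": 0,"ry": 0,"rz": 0.1,"gripper": -1},
    {"x": 18,"y": 50,"z": 0,"rx": 0,"ry": 0,"rz": 0.2,"gripper": -1},
    {"x": 27,"y": 75,"z": 0,"rx": 0,"ry": 0,"rz": 0.3,"gripper": -1},
    {"x": 36,"y": 100,"z": 0,"rx": 0,"ry": 0,"rz": 0.4,"gripper": -1},
    {"x": 45,"y": 125,"z": 0,"rx": 0,"ry": 0,"rz": 0.5,"gripper": -1},
    {"x": 54,"y": 150,"z": 0,"rx": 0,"ry": 0,"rz": 0.6,"gripper": -1},
    {"x": 63,"y": 165,"z": 0,"rx": 0,"ry": 0,"rz": 0.7,"gripper": -1},
    {"x": 71,"y": 176,"z": 0,"rx": 0,"ry": 0,"rz": 0.74,"gripper": -1},
  ],
)

```text
clock: 3.7
eef_pos: [473.5, 134.4, 342.3]
tcp_rot: [3.142, 0.0, -3.007]
contact_force: [-0.8, 0.3, 0.1]
opening: 0.001
grasp_force: 0.0
```

servo_tool(
  deltas=[
    {"x": 0,"y": 0,"z": -10,"rx": 0.0165,"ry": -0.13,"rz": 0,"gripper": -1},
    {"x": 0,"y": 0,"z": -20,"rx": 0.033,"ry": -0.26,"rz": 0,"gripper": -1},
    {"x": 0,"y": 0,"z": -30,"rx": 0.05,"ry": -0.39,"rz": 0,"gripper": -1},
    {"x": 0,"y": 0,"z": -40,"rx": 0.067,"ry": -0.52,"rz": 0,"gripper": -1},
    {"x": 0,"y": 0,"z": -50,"rx": 0.083,"ry": -0.65,"rz": 0,"gripper": -1},
    {"x": 0,"y": 0,"z": -57,"rx": 0.1,"ry": -0.79,"rz": 0,"gripper": -1},
    {"x": 0,"y": 0,"z": -57,"rx": 0.1,"ry": -0.79,"rz": 0,"gripper": -1},
  ],
)

```text
clock: 4.4
eef_pos: [471.6, 133.0, 284.1]
tcp_rot: [-3.138, 0.798, -3.009]
contact_force: [-0.4, -0.4, 0.9]
opening: -0.002
grasp_force: 0.0
```

Run:
```python
from h import *
s=r.sense(); print(s["qpos"].round(2),s["eef_pos"].round(1))
im=r.grab_frame("wrist"); cv2.imwrite("pics/w1.png",im); p=cam("wrist"); np.savez("pics/w1.npz",mtx=p["mtx"],eye=p["eye"],orientation=p["orientation"])
for t in ("needle","blue_flag","yellow_flag","blue_pad","yellow_pad"):
    for d in r.recognise(t,"wrist")[:1]: print(t,np.round(d["box"]),round(d["conf"],2))
```

```text
[ 0.44 -0.31  2.39 -0.67  0.36 -0.72] [471.6 133.  284.1]
needle [314.  73.  14. 120.] 0.66
blue_flag [343. 180.  15.  26.] 0.58
yellow_flag [292. 184.  10.  22.] 0.73
blue_pad [394.   0.  34.  29.] 0.68
yellow_pad [214.   1.  37.  23.] 0.88
```

View pics/w1.png

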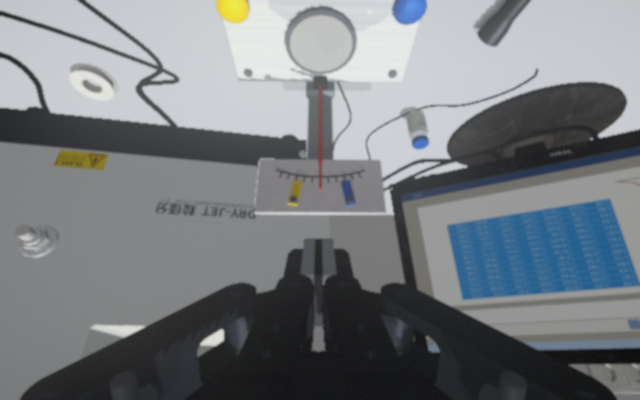

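```bash
cat >> h.py <<'E'
def mountfit(): return np.array([508.,139.]),0.127
def plane(p,u,v,xm,o,a):
    ax=np.array([np.cos(a),np.sin(a),0]); e,d=ray(p,u,v); O=np.array([*o,0.])
    X=e+d*((xm-(e-O)@ax)/(d@ax)); return (X-O)@[-np.sin(a),np.cos(a),0],X[2]
def mask(im,c):
    h=cv2.cvtColor(im,cv2.COLOR_BGR2HSV)
    if c=='b': return cv2.inRange(h,(105,120,50),(130,255,255))
    if c=='y': return cv2.inRange(h,(18,130,90),(35,255,255))
    return cv2.inRange(h,(0,110,60),(8,255,255))|cv2.inRange(h,(172,110,60),(180,255,255))
def pix(im,c,box):
    x,y,w,hh=box; v,u=np.nonzero(mask(im,c)[y:y+hh,x:x+w]); return u+x,v+y
E
python3 - <<'E'
from h import *
im=cv2.imread("pics/w1.png"); p=dict(np.load("pics/w1.npz")); o,a=mountfit()
for c,b in (('y',(212,0,45,30)),('b',(390,0,42,30))):
    u,v=pix(im,c,b); print(c,'pad',u.min(),u.max(),v.max(),len(u),onz(p,u.mean(),(v.max()-16.5 if 0 else v.mean()),66).round(1))
for c,b,x in (('y',(280,170,30,40),58),('b',(335,170,30,40),58),('r',(305,70,25,125),46)):
    u,v=pix(im,c,b); Y=np.array([plane(p,i,j,x,o,a) for i,j in zip(u,v)])
    print(c,len(u),u.mean(),v.mean(),'y,z mean',Y.mean(0).round(2),'z rng',Y[:,1].min().round(1),Y[:,1].max().round(1),'ang',np.arctan2(Y[:,0].mean(),Y[:,1].mean()-55).round(4))
    print('  fit y=k z+c',np.polyfit(Y[:,1]-55,Y[:,0],1).round(4))
E
```

```text
y pad 217 247 21 578 [483.1  57.2  66. ]
b pad 395 425 22 585 [462.9 214.4  66. ]
y 120 295.7 189.7 y,z mean [-22.25 198.85] z rng 189.2 214.3 ang -0.1535
  fit y=k z+c [-0.1135 -5.917 ]
b 83 346.578313253012 189.09638554216866 y,z mean [ 26.37 198.  ] z rng 190.1 214.1 ang 0.1824
  fit y=k z+c [ 0.0955 12.711 ]
r 34 320.0882352941176 157.88235294117646 y,z mean [  0.95 170.11] z rng 152.3 204.0 ang 0.0083
  fit y=k z+c [-0.0022  1.2063]
```

Run:
```python
from h import *
im=cv2.imread("pics/w1.png"); c=im[155:220,270:370]
a=cv2.resize(c,None,fx=8,fy=8,interpolation=cv2.INTER_CUBIC)
cv2.imwrite("pics/crop1.png",a)
for v in (180,186,192,198,204): print(v,[tuple(int(k) for k in im[v,u]) for u in range(340,358)])
```

```text
180 [(128, 121, 120), (127, 116, 114), (121, 106, 104), (112, 95, 91), (104, 84, 78), (109, 86, 81), (115, 93, 87), (119, 95, 90), (119, 95, 90), (119, 101, 96), (119, 109, 108), (118, 113, 113), (119, 116, 117), (123, 120, 121), (129, 126, 127), (132, 129, 131), (132, 129, 131), (133, 130, 132)]
186 [(126, 117, 118), (122, 106, 102), (117, 86, 77), (116, 76, 61), (114, 70, 54), (116, 72, 55), (114, 70, 54), (115, 72, 56), (113, 70, 54), (113, 73, 59), (113, 81, 72), (117, 99, 95), (124, 115, 115), (129, 124, 126), (130, 126, 128), (131, 128, 130), (131, 128, 130), (132, 129, 130)]
192 [(130, 126, 128), (127, 122, 123), (126, 114, 113), (119, 96, 90), (114, 78, 66), (113, 69, 53), (114, 71, 54), (110, 69, 54), (109, 68, 53), (107, 68, 53), (107, 69, 55), (108, 72, 60), (110, 85, 79), (118, 104, 102), (124, 117, 119), (128, 125, 126), (130, 127, 129), (131, 127, 129)]
198 [(130, 126, 128), (129, 126, 128), (130, 125, 128), (128, 119, 120), (122, 105, 101), (113, 86, 77), (101, 71, 63), (87, 70, 63), (78, 71, 67), (74, 68, 66), (75, 72, 69), (75, 70, 68), (79, 72, 69), (90, 80, 77), (108, 98, 96), (121, 114, 114), (128, 123, 125), (130, 126, 129)]
204 [(128, 125, 127), (129, 126, 128), (129, 126, 128), (129, 126, 128), (130, 123, 124), (135, 116, 113), (145, 106, 96), (155, 102, 82), (160, 103, 81), (161, 108, 86), (159, 110, 91), (159, 112, 94), (160, 114, 99), (159, 115, 101), (156, 116, 106), (148, 121, 115), (137, 123, 121), (131, 125, 126)]
```

View pics/crop1.png

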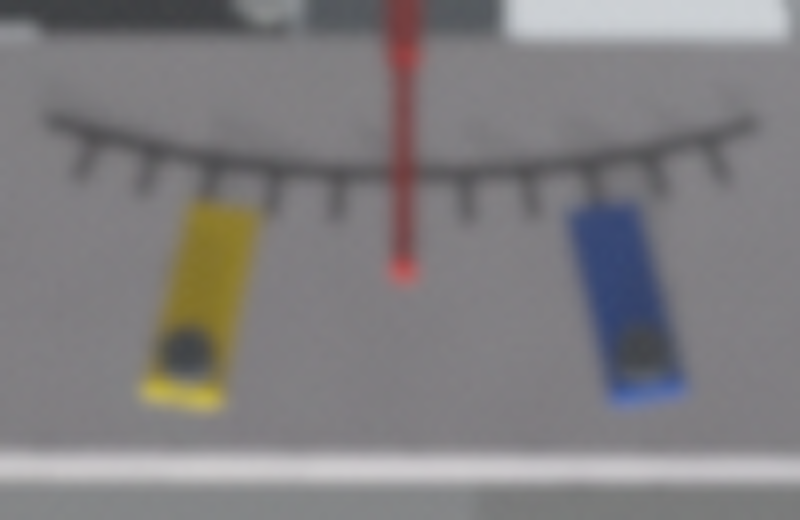

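Run:
```python
from h import *
p=dict(np.load("pics/w1.npz")); o,a=mountfit()
f=lambda x,y,xm: np.array(plane(p,270+(x+.5)/8-.5,155+(y+.5)/8-.5,xm,o,a))
n0=f(403,265,46);n1=f(405,10,46);print('needle',n0,n1)
for nm,q in (('b',[(605,207),(648,398)]),('y',[(226,205),(183,397)])):
    for xm in (57,58):
        P=np.array([f(*t,xm) for t in q]); m=P.mean(0); print(nm,xm,P.round(1).tolist(),'ang each',np.arctan2(P[:,0]-n0[0],P[:,1]-55).round(4),'edge slope',np.arctan((P[1]-P[0])[0]/(P[1]-P[0])[1]).round(3))
```

```text
needle [  0.7933661  203.65236765] [  1.05177166 167.86045207]
b 57 [[25.3, 189.0], [29.3, 215.0]] ang each [0.1811 0.1765] edge slope 0.153
b 58 [[25.4, 188.3], [29.4, 214.5]] ang each [0.1826 0.1778] edge slope 0.153
y 57 [[-20.5, 188.9], [-24.7, 215.0]] ang each [-0.1578 -0.1577] edge slope -0.157
y 58 [[-20.6, 188.2], [-24.7, 214.5]] ang each [-0.1591 -0.1588] edge slope -0.157
```

servo_tool(
  deltas=[
    {"x": -4,"y": 13,"z": 0,"rx": -0.0165,"ry": 0.13,"rz": 0,"gripper": -1},
    {"x": -8,"y": 26,"z": 0,"rx": -0.033,"ry": 0.26,"rz": 0,"gripper": -1},
    {"x": -9,"y": 40,"z": 0,"rx": -0.05,"ry": 0.39,"rz": 0,"gripper": -1},
    {"x": -9,"y": 53,"z": 0,"rx": -0.067,"ry": 0.52,"rz": 0,"gripper": -1},
    {"x": -9,"y": 66,"z": 0,"rx": -0.083,"ry": 0.65,"rz": 0,"gripper": -1},
    {"x": -9,"y": 80,"z": -20,"rx": -0.1,"ry": 0.79,"rz": 0,"gripper": -1},
    {"x": -9,"y": 80,"z": -60,"rx": -0.1,"ry": 0.79,"rz": 0,"gripper": -1},
    {"x": -9,"y": 80,"z": -100,"rx": -0.1,"ry": 0.79,"rz": 0,"gripper": -1},
    {"x": -9,"y": 80,"z": -140,"rx": -0.1,"ry": 0.79,"rz": 0,"gripper": -1},
    {"x": -9,"y": 80,"z": -160,"rx": -0.1,"ry": 0.79,"rz": 0,"gripper": -1},
  ],
)

```text
clock: 5.7
eef_pos: [463.5, 213.3, 122.4]
tcp_rot: [3.141, -0.004, -3.011]
contact_force: [-0.2, 0.9, 0.6]
opening: 0.001
grasp_force: 0.0
```

Run:
```python
from h import *
s=r.sense(); print(s["qpos"].round(2),s["eef_pos"].round(1),s["tcp_rot"].round(3),s["contact_force"].round(2))
A=r.grab_frame("wrist"); p=cam("wrist"); np.savez("pics/w2.npz",mtx=p["mtx"],eye=p["eye"],orientation=p["orientation"])
cv2.imwrite("pics/w2.png",A)
B=r.grab_frame("scene"); cv2.imwrite("pics/s2.png",B); C=r.grab_frame("top"); cv2.imwrite("pics/t2.png",C)
b=cv2.resize(B[150:330,200:420],(440,360)); c=cv2.resize(C[150:270,240:360],(360,360)) 
out=np.zeros((600,800,3),np.uint8); out[:240,:384]=cv2.resize(A,(384,240)); out[240:,:440]=b; out[240:,440:]=c
cv2.imwrite("pics/m2.png",out)
for c,z in (('y',66),('b',66)):
    m=mask(A,c); n,l,st,ce=cv2.connectedComponentsWithStats(m)
    for k in range(1,n):
        if st[k,4]>80: print(c,st[k],onz(p,*ce[k],z).round(1))
```

```text
[ 0.43  0.28  1.95  0.    0.92 -1.28] [463.5 213.3 122.4] [ 3.141 -0.004 -3.011] [-0.23  0.86  0.65]
y [  85  185   40   37 1112] [481.   57.7  66. ]
b [301 187  38  36 981] [462.3 213.7  66. ]
```

View pics/m2.png

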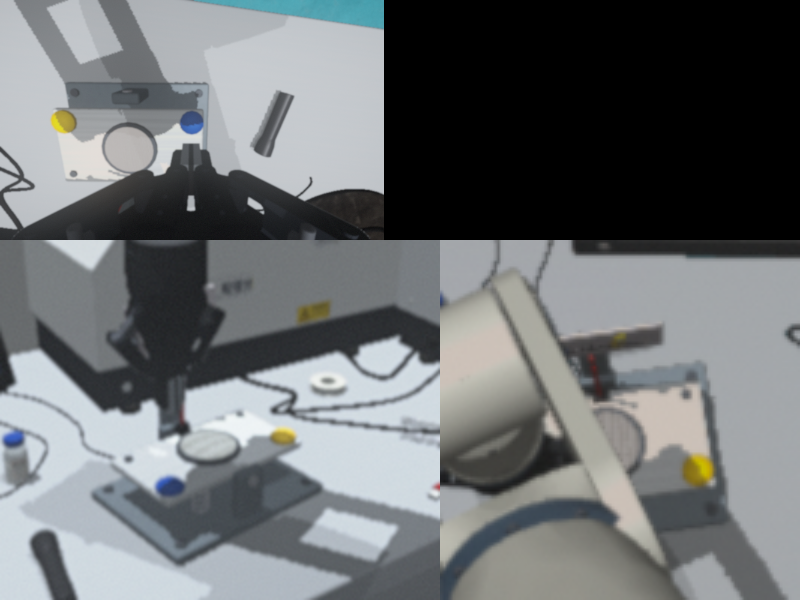

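servo_tool(
  deltas=[
    {"x": 0,"y": 0,"z": -20,"rx": 0,"ry": 0,"rz": 0,"gripper": -1},
    {"x": 0,"y": 0,"z": -36,"rx": 0,"ry": 0,"rz": 0,"gripper": -1},
    {"x": 0,"y": 0,"z": -44,"rx": 0,"ry": 0,"rz": 0,"gripper": -1},
    {"x": 0,"y": 0,"z": -49,"rx": 0,"ry": 0,"rz": 0,"gripper": -1},
    {"x": 0,"y": 0,"z": -49,"rx": 0,"ry": 0,"rz": 0,"gripper": -1},
    {"x": 0,"y": 0,"z": -49,"rx": 0,"ry": 0,"rz": 0,"gripper": -1},
  ],
)

```text
clock: 6.45
eef_pos: [464.8, 213.6, 77.2]
tcp_rot: [3.141, 0.001, -3.01]
contact_force: [-0.1, 0.0, 1.0]
opening: -0.003
grasp_force: 0.0
```

```bash
cat > obs.py <<'E'
from h import *
import sys
s=r.sense(); A=r.grab_frame("wrist"); p=cam("wrist"); tag=sys.argv[1]; far=sys.argv[2]
np.savez(f"pics/{tag}.npz",mtx=p["mtx"],eye=p["eye"],orientation=p["orientation"]); cv2.imwrite(f"pics/{tag}.png",A)
cv2.imwrite(f"pics/{tag}_top.png",r.grab_frame("top"))
print(s["clock"],s["eef_pos"].round(2),s["contact_force"].round(2))
o,a=mountfit()
sg=-1 if far=='y' else 1
m=mask(A,far); n,l,st,ce=cv2.connectedComponentsWithStats(m); k=max(range(1,n),key=lambda k:st[k,4]); print(far,st[k],ce[k].round(2))
def pt(th,y=80,h=9):
    Y=sg*y*np.cos(th)-h*np.sin(th)*1; Z=55+h*np.cos(th)+(-sg*y)*np.sin(th)
    Y=sg*y*np.cos(th)+h*np.sin(th)
    return [o[0]-36*np.cos(a)-Y*np.sin(a), o[1]-36*np.sin(a)+Y*np.cos(a), Z]
ths=np.linspace(-.3,.3,601); U=np.array([proj(p,pt(t)) for t in ths])
off=np.array([float(x) for x in sys.argv[3:5]]) if len(sys.argv)>3 else ce[k]-proj(p,pt(0)); print("offset",off.round(2))
d=np.linalg.norm(U+off-ce[k],axis=1); print("theta",ths[d.argmin()].round(3),d.min().round(2))
E
python3 obs.py b0 y
```

```text
6.45 [464.84 213.61  77.15] [-0.06  0.01  0.97]
y [  31  199   49   45 1705] [ 55.23 221.34]
offset [0.27 2.13]
theta 0.0 0.0
```

servo_tool(
  deltas=[
    {"x": -1,"y": 0,"z": -4,"rx": 0,"ry": 0,"rz": 0,"gripper": -1},
    {"x": -2,"y": 0,"z": -8,"rx": 0,"ry": 0,"rz": 0,"gripper": -1},
    {"x": -2,"y": 0,"z": -10,"rx": 0,"ry": 0,"rz": 0,"gripper": -1},
    {"x": -2,"y": 0,"z": -12,"rx": 0,"ry": 0,"rz": 0,"gripper": -1},
    {"x": -2,"y": 0,"z": -12,"rx": 0,"ry": 0,"rz": 0,"gripper": -1},
    {"x": -2,"y": 0,"z": -12,"rx": 0,"ry": 0,"rz": 0,"gripper": -1},
  ],
)

```text
clock: 7.15
eef_pos: [462.2, 213.3, 64.2]
tcp_rot: [-3.142, -0.0, -3.01]
contact_force: [-0.3, 0.1, 0.5]
opening: -0.0
grasp_force: 0.0
```

```bash
python3 obs.py b1 y 0.27 2.13
```

```text
7.15 [462.18 213.29  64.21] [-0.3   0.06  0.47]
y [  12  210   53   48 1947] [ 38.52 233.47]
offset [0.27 2.13]
theta 0.003 0.29
```

Run:
```python
from h import *
A=cv2.imread("pics/b1.png"); S=r.grab_frame("scene")
cv2.imwrite("pics/v1.png",np.vstack([cv2.resize(A[150:330,160:480],(640,360),interpolation=cv2.INTER_CUBIC)[:300],cv2.resize(S[230:300,250:400],(640,299),interpolation=cv2.INTER_CUBIC)]))
```

```text
(no output)
```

View pics/v1.png

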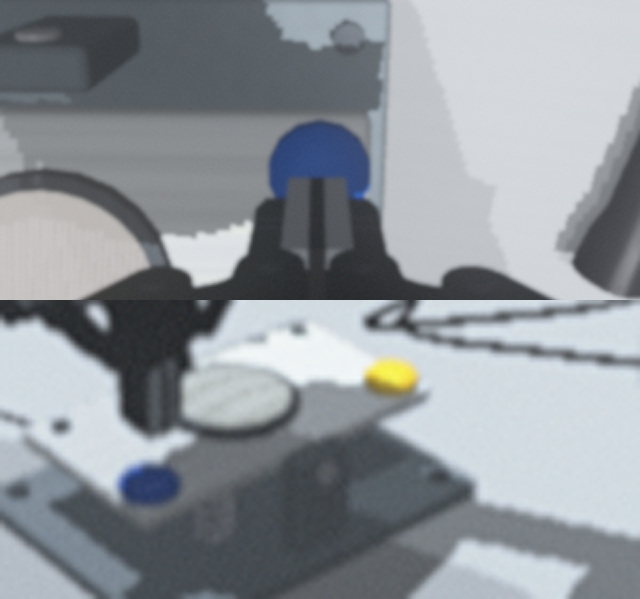

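Run:
```python
from h import *
s=r.sense(); e=s["eef_pos"]; ps=cam("scene"); pw=cam("wrist")
print(e,s["opening"])
for dz in (0,10,20): 
  for dx in (0,-11,15): print(dz,dx,proj(ps,e+[dx,0,dz]).round(1),proj(pw,e+[dx,0,dz]).round(1))
print(proj(ps,[462.5,214,65]),proj(pw,[462.5,214,65]))
# triangulate fingertip near-edge
(e1,d1),(e2,d2)=ray(ps,286.3,261.6),ray(pw,318.5,239)
k=np.linalg.lstsq(np.c_[d1,-d2],e2-e1,rcond=None)[0]; print(e1+k[0]*d1,e2+k[1]*d2)
```

```text
[462.30165905 213.33516706  64.38570739] -0.0009353179820195424
0 0 [285.1 272.4] [317.3 232.3]
0 -11 [287.8 274.9] [319.8 214.2]
0 15 [281.4 269.1] [313.9 256. ]
10 0 [285.  268.2] [317.2 239.2]
10 -11 [287.8 270.6] [319.9 220.2]
10 15 [281.3 264.9] [313.7 264. ]
20 0 [284.9 263.9] [317.2 246.8]
20 -11 [287.7 266.3] [320.  226.8]
20 15 [281.2 260.6] [313.5 272.9]
[284.72706353 272.19843983] [318.37627916 233.14221724]
[455.24915336 214.02997776  93.47202021] [454.31541368 212.94533698  93.018879  ]
```

servo_tool(
  deltas=[
    {"x": 0,"y": 0,"z": -3,"rx": 0,"ry": 0,"rz": 0,"gripper": -1},
    {"x": 0,"y": 0,"z": -6,"rx": 0,"ry": 0,"rz": 0,"gripper": -1},
    {"x": 0,"y": 0,"z": -8,"rx": 0,"ry": 0,"rz": 0,"gripper": -1},
    {"x": 0,"y": 0,"z": -8,"rx": 0,"ry": 0,"rz": 0,"gripper": -1},
    {"x": 0,"y": 0,"z": -8,"rx": 0,"ry": 0,"rz": 0,"gripper": -1},
  ],
)

```text
clock: 7.8
eef_pos: [462.1, 213.3, 56.2]
tcp_rot: [-3.142, -0.0, -3.01]
contact_force: [0.1, 0.1, 0.0]
opening: -0.001
grasp_force: 0.0
```

```bash
python3 obs.py b2 y 0.27 2.13
python3 - <<'E'
from h import *
S=r.grab_frame("scene");A=cv2.imread("pics/b2.png")
cv2.imwrite("pics/v2.png",np.vstack([cv2.resize(A[100:400,0:640],(640,300)),cv2.resize(S[230:300,250:400],(640,299),interpolation=cv2.INTER_CUBIC)]))
E
```

```text
7.8 [462.15 213.29  56.19] [0.06 0.11 0.02]
y [   0  214   56   51 2186] [ 26.77 238.78]
offset [0.27 2.13]
theta -0.001 0.32
```

View pics/v2.png

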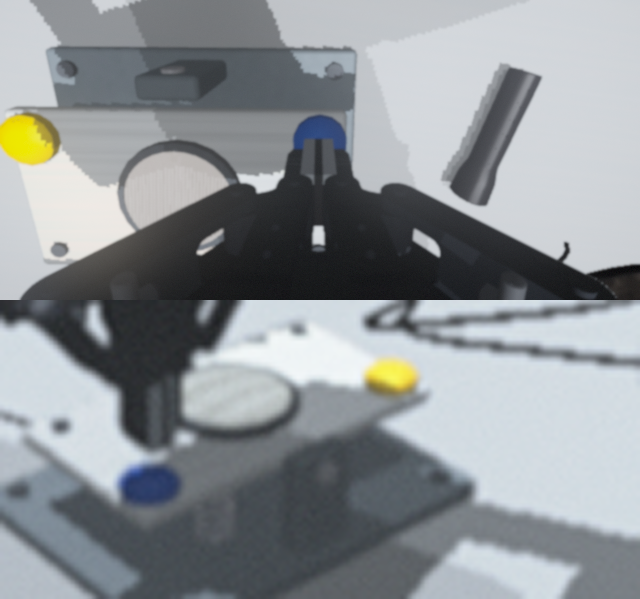

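servo_tool(
  deltas=[
    {"x": 0,"y": 0,"z": 0,"rx": 0,"ry": 0,"rz": 0.12,"gripper": -1},
    {"x": 0,"y": 0,"z": 0,"rx": 0,"ry": 0,"rz": 0.24,"gripper": -1},
    {"x": 0,"y": 0,"z": 0,"rx": 0,"ry": 0,"rz": 0.36,"gripper": -1},
    {"x": 0,"y": 0,"z": -3,"rx": 0,"ry": 0,"rz": 0.45,"gripper": -1},
    {"x": 0,"y": 0,"z": -6,"rx": 0,"ry": 0,"rz": 0.45,"gripper": -1},
    {"x": 0,"y": 0,"z": -9,"rx": 0,"ry": 0,"rz": 0.45,"gripper": -1},
    {"x": 0,"y": 0,"z": -9,"rx": 0,"ry": 0,"rz": 0.45,"gripper": -1},
    {"x": 0,"y": 0,"z": -9,"rx": 0,"ry": 0,"rz": 0.45,"gripper": -1},
  ],
)

```text
clock: 8.75
eef_pos: [462.1, 213.3, 47.2]
tcp_rot: [3.142, -0.0, -2.562]
contact_force: [-0.3, -0.7, 0.2]
opening: -0.001
grasp_force: 0.0
```

```bash
python3 obs.py b3 y 0.27 2.13
```

```text
8.75 [462.12 213.26  47.19] [-0.31 -0.71  0.2 ]
y [   0   76   46   65 2402] [ 19.39 109.9 ]
offset [0.27 2.13]
theta -0.08 3.59
```

servo_tool(
  deltas=[
    {"x": 0,"y": 0,"z": 5,"rx": 0,"ry": 0,"rz": -0.15,"gripper": -1},
    {"x": 0,"y": 0,"z": 5,"rx": 0,"ry": 0,"rz": -0.3,"gripper": -1},
    {"x": 0,"y": 0,"z": 5,"rx": 0,"ry": 0,"rz": -0.45,"gripper": -1},
  ],
)

```text
clock: 9.15
eef_pos: [462.4, 213.4, 52.6]
tcp_rot: [3.141, 0.001, -3.017]
contact_force: [0.2, -0.4, 0.3]
opening: 0.003
grasp_force: 0.0
```

servo_tool(
  deltas=[
    {"x": 0,"y": 0,"z": 0,"rx": -0.1,"ry": -0.0125,"rz": 0,"gripper": -1},
    {"x": 0,"y": 0,"z": 0,"rx": -0.198,"ry": -0.025,"rz": 0,"gripper": -1},
    {"x": 0,"y": 0,"z": 0,"rx": -0.198,"ry": -0.025,"rz": 0,"gripper": -1},
    {"x": 0,"y": 0,"z": 0,"rx": -0.198,"ry": -0.025,"rz": 0,"gripper": -1},
  ],
)

```text
clock: 9.55
eef_pos: [461.8, 214.0, 52.0]
tcp_rot: [-2.944, -0.002, -3.009]
contact_force: [-0.8, 0.3, 0.2]
opening: -0.001
grasp_force: 0.0
```

```bash
python3 obs.py b4 y 0.27 2.13
```

```text
9.55 [461.77 213.99  52.04] [-0.77  0.26  0.2 ]
y [  44  201   42   43 1372] [ 64.63 222.15]
offset [0.27 2.13]
theta 0.009 0.56
```

servo_tool(
  deltas=[
    {"x": 0,"y": -3,"z": -3,"rx": 0,"ry": 0,"rz": 0,"gripper": -1},
    {"x": 0,"y": -5,"z": -6,"rx": 0,"ry": 0,"rz": 0,"gripper": -1},
    {"x": 0,"y": -5,"z": -9,"rx": 0,"ry": 0,"rz": 0,"gripper": -1},
    {"x": 0,"y": -5,"z": -9,"rx": 0,"ry": 0,"rz": 0,"gripper": -1},
    {"x": 0,"y": -5,"z": -9,"rx": 0,"ry": 0,"rz": 0,"gripper": -1},
  ],
)

```text
clock: 10.15
eef_pos: [462.2, 208.2, 43.2]
tcp_rot: [-2.942, -0.001, -3.011]
contact_force: [0.7, -0.2, 0.1]
opening: 0.003
grasp_force: 0.0
```

```bash
python3 obs.py b5 y 0.27 2.13
python3 - <<'E'
from h import *
S=r.grab_frame("scene");A=cv2.imread("pics/b5.png")
cv2.imwrite("pics/v3.png",np.vstack([cv2.resize(A[100:400,0:640],(640,300)),cv2.resize(S[230:300,250:400],(640,299),interpolation=cv2.INTER_CUBIC)]))
E
```

```text
10.15 [462.17 208.15  43.17] [ 0.67 -0.23  0.12]
y [  38  206   44   46 1502] [ 59.43 228.68]
offset [0.27 2.13]
theta 0.004 0.54
```

View pics/v3.png

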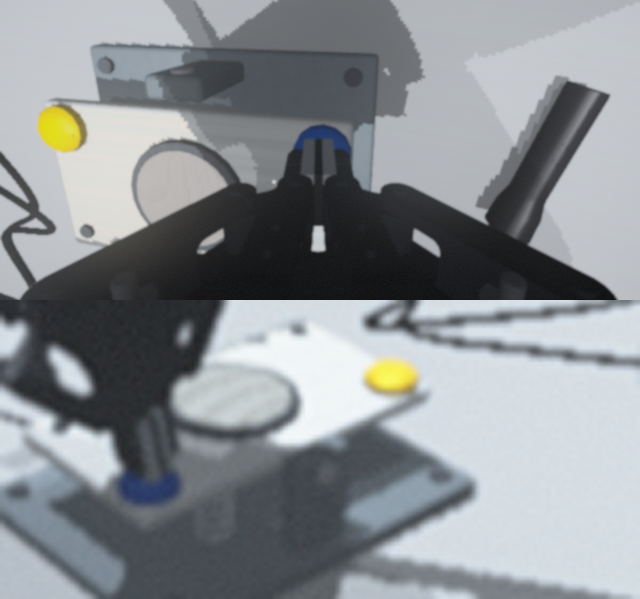

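servo_tool(
  deltas=[
    {"x": 0,"y": 0,"z": -2,"rx": 0,"ry": 0,"rz": 0,"gripper": -1},
    {"x": 0,"y": 0,"z": -4,"rx": 0,"ry": 0,"rz": 0,"gripper": -1},
    {"x": 0,"y": 0,"z": -5,"rx": 0,"ry": 0,"rz": 0,"gripper": -1},
    {"x": 0,"y": 0,"z": -5,"rx": 0,"ry": 0,"rz": 0,"gripper": -1},
  ],
)

```text
clock: 10.7
eef_pos: [462.4, 208.5, 38.2]
tcp_rot: [-2.942, -0.001, -3.01]
contact_force: [0.0, 1.3, 1.0]
opening: -0.004
grasp_force: 0.8
```

```bash
python3 obs.py b6 y 0.27 2.13
```

```text
10.7 [462.36 208.53  38.22] [0.02 1.32 1.  ]
y [  21  210   49   48 1725] [ 44.87 233.64]
offset [0.27 2.13]
theta 0.054 0.28
```

servo_tool(
  deltas=[
    {"x": 0,"y": 0,"z": -2,"rx": 0,"ry": 0,"rz": 0,"gripper": -1},
    {"x": 0,"y": 0,"z": -4,"rx": 0,"ry": 0,"rz": 0,"gripper": -1},
    {"x": 0,"y": 0,"z": -6,"rx": 0,"ry": 0,"rz": 0,"gripper": -1},
    {"x": 0,"y": 0,"z": -6,"rx": 0,"ry": 0,"rz": 0,"gripper": -1},
  ],
)

```text
clock: 11.2
eef_pos: [462.4, 208.6, 32.1]
tcp_rot: [-2.942, -0.001, -3.01]
contact_force: [-0.8, 3.8, 3.6]
opening: -0.001
grasp_force: 2.2
```

```bash
cat >> obs.py <<'E'
x,y,w,h=st[k,:4]; 
c=ce[k].copy()
if x==0: c=np.array([w-0.505*h,y+h/2-.5])
if x+w==640: c=np.array([x+0.505*h,y+h/2-.5])
d=np.linalg.norm(U+off-c,axis=1); print("edge-based theta",ths[d.argmin()].round(3),d.min().round(2),c)
T=cv2.imread(f"pics/{tag}_top.png")
u,v=pix(T,'r',(270,170,50,40)); print("top red",len(u),[(int(i),int(j)) for i,j in zip(u,v)][:25])
pt_=cam("top")
for t in (0,.1,.178,-.1,-.16):
    Y=lambda L:[o[0]+46*np.cos(a)-L*np.sin(t)*np.sin(a)*1,o[1]+46*np.sin(a)+L*np.sin(t)*np.cos(a),55+L*np.cos(t)]
    print(t,proj(pt_,Y(150)).round(1),proj(pt_,Y(60)).round(1),end=' ')
E
python3 obs.py b7 y 0.27 2.13
```

```text
11.2 [462.35 208.58  32.15] [-0.85  3.75  3.56]
y [   0  216   53   51 2074] [ 24.98 241.61]
offset [0.27 2.13]
theta 0.125 0.36
edge-based theta 0.109 0.77 [ 27.245 241.   ]
top red 0 []
0 [290.2 189. ] [291.9 197.7] 0.1 [284.2 190. ] [289.7 198. ] 0.178 [279.7 190.8] [288.  198.3] -0.1 [296.1 188.2] [294.1 197.4] -0.16 [299.6 187.9] [295.5 197.3]
```

servo_tool(
  deltas=[
    {"x": 0,"y": 0.4,"z": 0,"rx": 0,"ry": 0,"rz": 0,"gripper": -1},
    {"x": 0,"y": 0.4,"z": 0,"rx": 0,"ry": 0,"rz": 0,"gripper": -1},
  ],
)

```text
clock: 11.5
eef_pos: [462.3, 208.6, 32.4]
tcp_rot: [-2.942, -0.001, -3.01]
contact_force: [0.6, 2.8, 3.7]
opening: -0.001
grasp_force: 1.9
```

```bash
python3 obs.py b8 y 0.27 2.13
```

```text
11.5 [462.32 208.61  32.37] [0.63 2.79 3.71]
y [   0  216   53   51 2068] [ 25.67 241.26]
offset [0.27 2.13]
theta 0.122 0.32
edge-based theta 0.111 0.74 [ 27.245 241.   ]
top red 2 [(286, 193), (291, 200)]
0 [290.2 189. ] [291.9 197.7] 0.1 [284.2 190. ] [289.7 198. ] 0.178 [279.7 190.8] [288.  198.3] -0.1 [296.1 188.2] [294.1 197.4] -0.16 [299.6 187.9] [295.5 197.3]
```

servo_tool(
  deltas=[
    {"x": 0,"y": 1,"z": 0,"rx": 0,"ry": 0,"rz": 0,"gripper": -1},
    {"x": 0,"y": 1,"z": -1.5,"rx": 0,"ry": 0,"rz": 0,"gripper": -1},
    {"x": 0,"y": 1,"z": -1.5,"rx": 0,"ry": 0,"rz": 0,"gripper": -1},
  ],
)

```text
clock: 11.9
eef_pos: [462.0, 209.3, 30.6]
tcp_rot: [-2.941, -0.002, -3.01]
contact_force: [0.5, -1.1, 4.7]
opening: -0.0
grasp_force: 1.8
```

```bash
cat >> obs.py <<'E'
print()
def red(T):
    f=T.astype(float); R_=np.clip(f[...,2]-f[...,:2].max(-1)-12,0,None)
    for v in range(187,201):
        w=R_[v,274:306]; 
        if w.sum()>25: print((v,round((w*np.arange(274,306)).sum()/w.sum(),1),int(w.sum())),end=' ')
    print()
red(cv2.imread("pics/t2.png")); red(T)
E
python3 obs.py b9 y 0.27 2.13
```

```text
11.9 [461.99 209.3   30.57] [ 0.52 -1.12  4.75]
y [   0  218   47   52 1978] [ 21.18 244.2 ]
offset [0.27 2.13]
theta 0.127 1.65
edge-based theta 0.128 0.83 [ 20.74 243.5 ]
top red 0 []
0 [290.2 189. ] [291.9 197.7] 0.1 [284.2 190. ] [289.7 198. ] 0.178 [279.7 190.8] [288.  198.3] -0.1 [296.1 188.2] [294.1 197.4] -0.16 [299.6 187.9] [295.5 197.3] 
(188, np.float64(289.8), 38) (189, np.float64(290.0), 68) (190, np.float64(290.3), 27) (192, np.float64(290.7), 57) (193, np.float64(290.9), 34) 
(190, np.float64(282.3), 50) (192, np.float64(284.4), 26) (193, np.float64(284.7), 54) (194, np.float64(285.5), 27)
```

servo_tool(
  deltas=[
    {"x": 0,"y": 0.1,"z": -1.5,"rx": 0,"ry": 0,"rz": 0,"gripper": -1},
    {"x": 0,"y": 0.2,"z": -3,"rx": 0,"ry": 0,"rz": 0,"gripper": -1},
    {"x": 0,"y": 0.2,"z": -3,"rx": 0,"ry": 0,"rz": 0,"gripper": -1},
  ],
)

```text
clock: 12.3
eef_pos: [462.0, 209.7, 27.6]
tcp_rot: [-2.942, -0.002, -3.011]
contact_force: [0.1, -1.8, 5.7]
opening: -0.003
grasp_force: 2.3
```

```bash
python3 obs.py b10 y 0.27 2.13
python3 - <<'E'
from h import *
T=[cv2.imread("pics/t2.png"),cv2.imread("pics/b10_top.png")]
cv2.imwrite("pics/v4.png",np.hstack([cv2.resize(t[175:210,262:306],(396,315),interpolation=cv2.INTER_CUBIC) for t in T]))
E
```

```text
12.3 [461.99 209.69  27.59] [ 0.1  -1.76  5.71]
y [   0  222   38   53 1652] [ 15.91 249.12]
offset [0.27 2.13]
theta 0.126 4.77
edge-based theta 0.152 1.77 [ 11.235 248.   ]
top red 0 []
0 [290.2 189. ] [291.9 197.7] 0.1 [284.2 190. ] [289.7 198. ] 0.178 [279.7 190.8] [288.  198.3] -0.1 [296.1 188.2] [294.1 197.4] -0.16 [299.6 187.9] [295.5 197.3] 
(188, np.float64(289.8), 38) (189, np.float64(290.0), 68) (190, np.float64(290.3), 27) (192, np.float64(290.7), 57) (193, np.float64(290.9), 34) 
(190, np.float64(280.5), 40) (191, np.float64(280.5), 43)
```

View pics/v4.png

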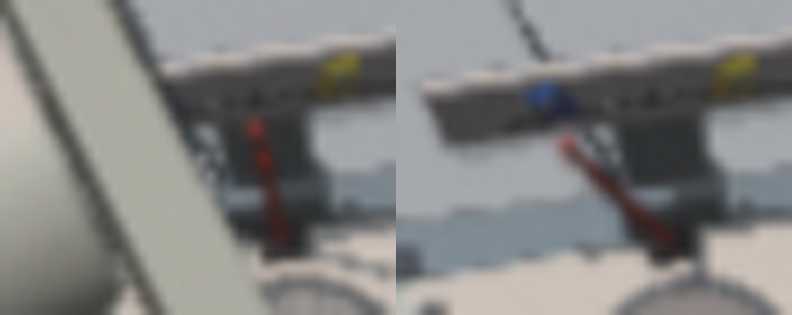

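servo_tool(
  deltas=[
    {"x": 0,"y": 0,"z": -1,"rx": 0,"ry": 0,"rz": 0,"gripper": -1},
    {"x": 0,"y": 0,"z": -1,"rx": 0,"ry": 0,"rz": 0,"gripper": -1},
  ],
)

```text
clock: 12.6
eef_pos: [462.0, 209.8, 26.7]
tcp_rot: [-2.942, -0.002, -3.011]
contact_force: [-0.2, -0.6, 4.8]
opening: 0.001
grasp_force: 2.5
```

```bash
python3 obs.py b11 y 0.27 2.13 | grep -v "^0 "
```

```text
12.6 [462.   209.76  26.68] [-0.18 -0.63  4.8 ]
y [   0  223   35   54 1506] [ 14.35 250.73]
offset [0.27 2.13]
theta 0.126 5.8
edge-based theta 0.164 1.86 [  7.73 249.5 ]
top red 2 [(289, 199), (290, 200)]
(188, np.float64(289.8), 38) (189, np.float64(290.0), 68) (190, np.float64(290.3), 27) (192, np.float64(290.7), 57) (193, np.float64(290.9), 34) 
(190, np.float64(279.6), 44) (191, np.float64(280.0), 42) (199, np.float64(289.2), 28) (200, np.float64(290.1), 35)
```

servo_tool(
  deltas=[
    {"x": 0,"y": 0,"z": 0,"rx": 0,"ry": 0,"rz": 0,"gripper": -1},
    {"x": 0,"y": 0,"z": 0,"rx": 0,"ry": 0,"rz": 0,"gripper": -1},
    {"x": 0,"y": 0,"z": 0,"rx": 0,"ry": 0,"rz": 0,"gripper": -1},
    {"x": 0,"y": 0,"z": 0,"rx": 0,"ry": 0,"rz": 0,"gripper": -1},
    {"x": 0,"y": 0,"z": 0,"rx": 0,"ry": 0,"rz": 0,"gripper": -1},
    {"x": 0,"y": 0,"z": 0,"rx": 0,"ry": 0,"rz": 0,"gripper": -1},
    {"x": 0,"y": 0,"z": 0,"rx": 0,"ry": 0,"rz": 0,"gripper": -1},
    {"x": 0,"y": 0,"z": 0,"rx": 0,"ry": 0,"rz": 0,"gripper": -1},
    {"x": 0,"y": 0,"z": 0,"rx": 0,"ry": 0,"rz": 0,"gripper": -1},
  ],
)

```text
clock: 13.6
eef_pos: [462.0, 209.8, 26.8]
tcp_rot: [-2.942, -0.001, -3.011]
contact_force: [-0.3, -2.6, 6.3]
opening: 0.001
grasp_force: 2.5
```

servo_tool(
  deltas=[
    {"x": 0,"y": -0.3,"z": 3,"rx": 0,"ry": 0,"rz": 0,"gripper": -1},
    {"x": 0,"y": -0.6,"z": 6,"rx": 0,"ry": 0,"rz": 0,"gripper": -1},
    {"x": 0,"y": -0.9,"z": 9,"rx": 0,"ry": 0,"rz": 0,"gripper": -1},
    {"x": 0,"y": -1.2,"z": 12,"rx": 0,"ry": 0,"rz": 0,"gripper": -1},
    {"x": 0,"y": -1.4,"z": 15,"rx": 0,"ry": 0,"rz": 0,"gripper": -1},
    {"x": 0,"y": -1.4,"z": 20,"rx": 0,"ry": 0,"rz": 0,"gripper": -1},
    {"x": 0,"y": -1.4,"z": 30,"rx": 0,"ry": 0,"rz": 0,"gripper": -1},
    {"x": 0,"y": -1.4,"z": 50,"rx": 0,"ry": 0,"rz": 0,"gripper": -1},
    {"x": 0,"y": -1.4,"z": 70,"rx": 0,"ry": 0,"rz": 0,"gripper": -1},
  ],
)

```text
clock: 14.5
eef_pos: [461.9, 208.3, 97.7]
tcp_rot: [-2.942, -0.002, -3.011]
contact_force: [1.0, 0.7, -0.5]
opening: -0.0
grasp_force: 0.0
```

```bash
python3 obs.py b12 y 0.27 2.13
python3 - <<'E'
from h import *
S=r.grab_frame("scene"); S0=cv2.imread("pics/scene0.png")
for c,b in (('b',(272,263,25,20)),('y',(331,238,25,20))):
    for I in (S0,S): u,v=pix(I,c,b); print(c,u.mean(),v.mean(),len(u))
E
```

```text
14.5 [461.89 208.3   97.71] [ 0.95  0.73 -0.46]
y [111 186  34  36 947] [127.69 203.73]
offset [0.27 2.13]
theta 0.041 2.58
edge-based theta 0.041 2.58 [127.69271383 203.72861668]
top red 4 [(290, 189), (290, 190), (291, 192), (291, 193)]
0 [290.2 189. ] [291.9 197.7] 0.1 [284.2 190. ] [289.7 198. ] 0.178 [279.7 190.8] [288.  198.3] -0.1 [296.1 188.2] [294.1 197.4] -0.16 [299.6 187.9] [295.5 197.3] 
(188, np.float64(289.8), 38) (189, np.float64(290.0), 68) (190, np.float64(290.3), 27) (192, np.float64(290.7), 57) (193, np.float64(290.9), 34) 
(188, np.float64(289.8), 38) (189, np.float64(290.0), 70) (190, np.float64(290.3), 30) (192, np.float64(290.7), 57) (193, np.float64(290.9), 33) 
b 284.2325581395349 272.6511627906977 86
b 284.6388888888889 272.93055555555554 72
y 341.2456140350877 247.5438596491228 57
y 341.1607142857143 247.57142857142858 56
```

servo_tool(
  deltas=[
    {"x": 2.5,"y": -18,"z": 2,"rx": 0.05,"ry": 0.006,"rz": 0,"gripper": -1},
    {"x": 5,"y": -37,"z": 2,"rx": 0.1,"ry": 0.0125,"rz": 0,"gripper": -1},
    {"x": 7.5,"y": -55,"z": 2,"rx": 0.15,"ry": 0.019,"rz": 0,"gripper": -1},
    {"x": 10,"y": -74,"z": 2,"rx": 0.2,"ry": 0.025,"rz": 0,"gripper": -1},
    {"x": 12.5,"y": -92,"z": 2,"rx": 0.25,"ry": 0.031,"rz": 0,"gripper": -1},
    {"x": 15,"y": -110,"z": 2,"rx": 0.3,"ry": 0.038,"rz": 0,"gripper": -1},
    {"x": 17.5,"y": -129,"z": 2,"rx": 0.35,"ry": 0.044,"rz": 0,"gripper": -1},
    {"x": 19.8,"y": -147.3,"z": 2,"rx": 0.397,"ry": 0.05,"rz": 0,"gripper": -1},
    {"x": 19.8,"y": -147.3,"z": -10,"rx": 0.397,"ry": 0.05,"rz": 0,"gripper": -1},
    {"x": 19.8,"y": -147.3,"z": -30,"rx": 0.397,"ry": 0.05,"rz": 0,"gripper": -1},
  ],
)

```text
clock: 15.65
eef_pos: [482.5, 60.4, 66.4]
tcp_rot: [2.942, 0.002, -3.013]
contact_force: [-1.2, -0.2, 0.6]
opening: -0.003
grasp_force: 0.0
```

servo_tool(
  deltas=[
    {"x": 0,"y": 0,"z": -10,"rx": 0,"ry": 0,"rz": 0,"gripper": -1},
    {"x": 0,"y": 0,"z": -18,"rx": 0,"ry": 0,"rz": 0,"gripper": -1},
    {"x": 0,"y": 0,"z": -22,"rx": 0,"ry": 0,"rz": 0,"gripper": -1},
    {"x": 0,"y": 0,"z": -22,"rx": 0,"ry": 0,"rz": 0,"gripper": -1},
  ],
)

```text
clock: 16.05
eef_pos: [481.6, 61.6, 44.4]
tcp_rot: [2.941, 0.0, -3.01]
contact_force: [-0.4, 0.5, 0.2]
opening: 0.004
grasp_force: 0.0
```

```bash
cat >> obs.py <<'E'
S=r.grab_frame("scene"); cv2.imwrite(f"pics/{tag}_scene.png",S); S0=cv2.imread("pics/scene0.png"); psc=cam("scene")
def redS(T):
    f=T.astype(float); R_=np.clip(f[...,2]-f[...,:2].max(-1)-12,0,None)
    for v in range(182,232,3):
        w=R_[v,270:312]
        if w.sum()>25: print((v,round(float((w*np.arange(270,312)).sum()/w.sum()),1),int(w.sum())),end=' ')
    print()
print("scene"); redS(S0); redS(S)
for t in (0,-.1,-.16,-.19):
    Y=lambda L:[o[0]+46*np.cos(a)-L*np.sin(t)*np.sin(a),o[1]+46*np.sin(a)+L*np.sin(t)*np.cos(a),55+L*np.cos(t)]
    print(t,proj(psc,Y(150)).round(1),proj(psc,Y(60)).round(1),end=' ')
E
python3 obs.py y0 b
```

```text
16.05 [481.63  61.65  44.36] [-0.37  0.52  0.2 ]
b [ 552  208   44   44 1465] [573.63 229.99]
offset [2.34 4.35]
theta 0.0 0.0
edge-based theta 0.0 0.0 [573.62662116 229.98703072]
top red 5 [(290, 189), (290, 190), (290, 192), (291, 192), (291, 193)]
0 [290.2 189. ] [291.9 197.7] 0.1 [284.2 190. ] [289.7 198. ] 0.178 [279.7 190.8] [288.  198.3] -0.1 [296.1 188.2] [294.1 197.4] -0.16 [299.6 187.9] [295.5 197.3] 
(188, np.float64(289.8), 38) (189, np.float64(290.0), 68) (190, np.float64(290.3), 27) (192, np.float64(290.7), 57) (193, np.float64(290.9), 34) 
(188, np.float64(289.8), 37) (189, np.float64(290.0), 68) (190, np.float64(290.3), 30) (192, np.float64(290.7), 58) (193, np.float64(290.9), 31) 
scene
(188, 290.1, 35) (191, 290.2, 39) (194, 290.1, 40) (197, 290.2, 37) (200, 290.2, 67) (203, 290.2, 44) (206, 290.3, 61) (209, 290.6, 64) (212, 290.5, 57) (215, 290.6, 59) (218, 290.6, 59) (221, 290.5, 59) (224, 290.5, 50) 
(188, 290.3, 48) (191, 290.2, 48) (194, 290.1, 47) (197, 290.2, 45) (200, 290.2, 77) (203, 290.2, 51) (206, 290.4, 68) (209, 290.6, 72) (212, 290.5, 66) (215, 290.6, 71) (218, 290.5, 62) (221, 290.6, 68) (224, 290.5, 56) 
0 [290.2 187.2] [290.7 225. ] -0.1 [295.7 186. ] [292.9 224.4] -0.16 [298.9 185.6] [294.1 224.1] -0.19 [300.5 185.4] [294.7 224.1]
```

servo_tool(
  deltas=[
    {"x": 0,"y": 0,"z": -2,"rx": 0,"ry": 0,"rz": 0,"gripper": -1},
    {"x": 0,"y": -0.3,"z": -5,"rx": 0,"ry": 0,"rz": 0,"gripper": -1},
    {"x": 0,"y": -0.6,"z": -8,"rx": 0,"ry": 0,"rz": 0,"gripper": -1},
    {"x": 0,"y": -0.9,"z": -11,"rx": 0,"ry": 0,"rz": 0,"gripper": -1},
    {"x": 0,"y": -1,"z": -12,"rx": 0,"ry": 0,"rz": 0,"gripper": -1},
    {"x": 0,"y": -1,"z": -12,"rx": 0,"ry": 0,"rz": 0,"gripper": -1},
  ],
)

```text
clock: 16.8
eef_pos: [482.5, 60.1, 32.8]
tcp_rot: [2.941, 0.002, -3.011]
contact_force: [2.9, 0.2, 3.1]
opening: 0.001
grasp_force: 1.6
```

```bash
python3 obs.py y1 b 2.34 4.35
```

```text
16.8 [482.5   60.11  32.81] [2.94 0.18 3.13]
b [ 582  216   57   51 2261] [609.68 241.35]
offset [2.34 4.35]
theta -0.109 1.07
edge-based theta -0.109 1.07 [609.68288368 241.35249889]
top red 4 [(295, 193), (295, 194), (294, 198), (294, 199)]
0 [290.2 189. ] [291.9 197.7] 0.1 [284.2 190. ] [289.7 198. ] 0.178 [279.7 190.8] [288.  198.3] -0.1 [296.1 188.2] [294.1 197.4] -0.16 [299.6 187.9] [295.5 197.3] 
(188, np.float64(289.8), 38) (189, np.float64(290.0), 68) (190, np.float64(290.3), 27) (192, np.float64(290.7), 57) (193, np.float64(290.9), 34) 
(188, np.float64(296.6), 47) (189, np.float64(296.4), 27) 
scene
(188, 290.1, 35) (191, 290.2, 39) (194, 290.1, 40) (197, 290.2, 37) (200, 290.2, 67) (203, 290.2, 44) (206, 290.3, 61) (209, 290.6, 64) (212, 290.5, 57) (215, 290.6, 59) (218, 290.6, 59) (221, 290.5, 59) (224, 290.5, 50) 
(185, 295.6, 45) (188, 295.4, 68) (191, 295.4, 54) (194, 295.3, 64) (197, 295.1, 70) (200, 294.6, 59) (203, 294.5, 54) (206, 294.4, 87) (209, 294.2, 85) (212, 293.5, 81) (215, 293.3, 101) (218, 293.3, 98) (221, 293.2, 78) (224, 292.3, 64) 
0 [290.2 187.2] [290.7 225. ] -0.1 [295.7 186. ] [292.9 224.4] -0.16 [298.9 185.6] [294.1 224.1] -0.19 [300.5 185.4] [294.7 224.1]
```

servo_tool(
  deltas=[
    {"x": 0.3,"y": -0.1,"z": -1.5,"rx": 0,"ry": 0,"rz": 0,"gripper": -1},
    {"x": 0.5,"y": -0.2,"z": -3,"rx": 0,"ry": 0,"rz": 0,"gripper": -1},
    {"x": 0.5,"y": -0.2,"z": -3,"rx": 0,"ry": 0,"rz": 0,"gripper": -1},
  ],
)

```text
clock: 17.25
eef_pos: [482.4, 60.0, 29.6]
tcp_rot: [2.941, 0.001, -3.011]
contact_force: [1.5, -1.0, 3.9]
opening: -0.0
grasp_force: 2.2
```

```bash
python3 obs.py y2 b 2.34 4.35|grep -v "^b"
python3 - <<'E'
from h import *
T=cv2.imread("pics/y2_top.png"); S=cv2.imread("pics/y2_scene.png")
cv2.imwrite("pics/v5.png",np.hstack([cv2.resize(T[175:210,270:314],(396,315),interpolation=cv2.INTER_CUBIC),cv2.resize(S[170:205,265:309],(396,315),interpolation=cv2.INTER_CUBIC)]))
E
```

```text
17.25 [482.44  59.98  29.64] [ 1.5  -0.99  3.86]
offset [2.34 4.35]
theta -0.119 1.11
edge-based theta -0.103 1.31 [614.26 245.5 ]
top red 4 [(295, 197), (295, 198), (294, 199), (294, 200)]
0 [290.2 189. ] [291.9 197.7] 0.1 [284.2 190. ] [289.7 198. ] 0.178 [279.7 190.8] [288.  198.3] -0.1 [296.1 188.2] [294.1 197.4] -0.16 [299.6 187.9] [295.5 197.3] 
(188, np.float64(289.8), 38) (189, np.float64(290.0), 68) (190, np.float64(290.3), 27) (192, np.float64(290.7), 57) (193, np.float64(290.9), 34) 
(188, np.float64(298.7), 27) (191, np.float64(297.0), 36) (192, np.float64(296.7), 35) (199, np.float64(294.4), 28) 
scene
(188, 290.1, 35) (191, 290.2, 39) (194, 290.1, 40) (197, 290.2, 37) (200, 290.2, 67) (203, 290.2, 44) (206, 290.3, 61) (209, 290.6, 64) (212, 290.5, 57) (215, 290.6, 59) (218, 290.6, 59) (221, 290.5, 59) (224, 290.5, 50) 
(185, 297.2, 45) (188, 297.2, 72) (191, 297.2, 63) (194, 296.9, 57) (197, 296.5, 64) (200, 296.3, 75) (203, 296.3, 42) (206, 295.5, 103) (209, 295.2, 109) (212, 295.0, 84) (215, 294.3, 111) (218, 294.2, 107) (221, 294.0, 82) (224, 293.2, 86) 
0 [290.2 187.2] [290.7 225. ] -0.1 [295.7 186. ] [292.9 224.4] -0.16 [298.9 185.6] [294.1 224.1] -0.19 [300.5 185.4] [294.7 224.1]
```

View pics/v5.png

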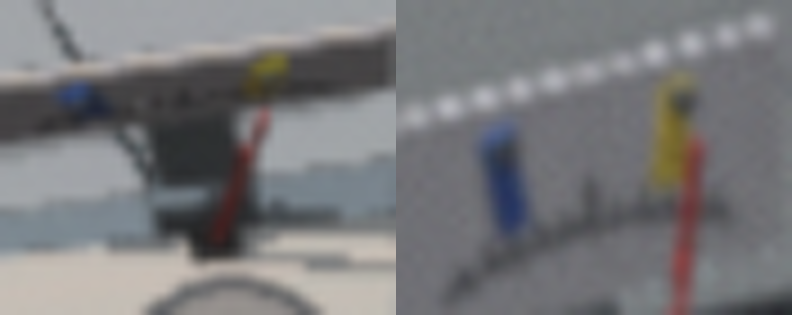

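servo_tool(
  deltas=[
    {"x": 0.2,"y": -0.1,"z": -1.7,"rx": 0,"ry": 0,"rz": 0,"gripper": -1},
    {"x": 0.2,"y": -0.1,"z": -1.7,"rx": 0,"ry": 0,"rz": 0,"gripper": -1},
  ],
)

```text
clock: 17.6
eef_pos: [482.4, 59.9, 27.9]
tcp_rot: [2.941, 0.001, -3.01]
contact_force: [0.8, -0.5, 5.0]
opening: 0.001
grasp_force: 2.5
```

```bash
python3 obs.py y3 b 2.34 4.35|grep -v "^b"
```

```text
17.6 [482.44  59.93  27.94] [ 0.85 -0.5   4.98]
offset [2.34 4.35]
theta -0.118 2.77
edge-based theta -0.12 1.63 [619.765 248.   ]
top red 8 [(296, 195), (296, 196), (295, 197), (296, 197), (295, 198), (294, 199), (295, 199), (294, 200)]
0 [290.2 189. ] [291.9 197.7] 0.1 [284.2 190. ] [289.7 198. ] 0.178 [279.7 190.8] [288.  198.3] -0.1 [296.1 188.2] [294.1 197.4] -0.16 [299.6 187.9] [295.5 197.3] 
(188, np.float64(289.8), 38) (189, np.float64(290.0), 68) (190, np.float64(290.3), 27) (192, np.float64(290.7), 57) (193, np.float64(290.9), 34) 
(187, np.float64(300.2), 31) (188, np.float64(300.1), 35) (191, np.float64(298.4), 29) (195, np.float64(296.4), 27) (196, np.float64(296.0), 27) (197, np.float64(295.5), 32) (198, np.float64(295.1), 33) (199, np.float64(294.5), 34) 
scene
(188, 290.1, 35) (191, 290.2, 39) (194, 290.1, 40) (197, 290.2, 37) (200, 290.2, 67) (203, 290.2, 44) (206, 290.3, 61) (209, 290.6, 64) (212, 290.5, 57) (215, 290.6, 59) (218, 290.6, 59) (221, 290.5, 59) (224, 290.5, 50) 
(188, 298.4, 58) (191, 298.3, 63) (194, 297.9, 68) (197, 297.4, 66) (200, 297.2, 63) (203, 296.5, 58) (206, 296.4, 119) (209, 296.0, 85) (212, 295.3, 116) (215, 295.2, 106) (218, 294.6, 95) (221, 294.3, 120) (224, 293.8, 58) 
0 [290.2 187.2] [290.7 225. ] -0.1 [295.7 186. ] [292.9 224.4] -0.16 [298.9 185.6] [294.1 224.1] -0.19 [300.5 185.4] [294.7 224.1]
```

servo_tool(
  deltas=[
    {"x": 0,"y": 0,"z": 0,"rx": 0,"ry": 0,"rz": 0,"gripper": -1},
    {"x": 0,"y": 0,"z": 0,"rx": 0,"ry": 0,"rz": 0,"gripper": -1},
    {"x": 0,"y": 0,"z": 0,"rx": 0,"ry": 0,"rz": 0,"gripper": -1},
    {"x": 0,"y": 0,"z": 0,"rx": 0,"ry": 0,"rz": 0,"gripper": -1},
    {"x": 0,"y": 0,"z": 0,"rx": 0,"ry": 0,"rz": 0,"gripper": -1},
    {"x": 0,"y": 0,"z": 0,"rx": 0,"ry": 0,"rz": 0,"gripper": -1},
    {"x": 0,"y": 0,"z": 0,"rx": 0,"ry": 0,"rz": 0,"gripper": -1},
    {"x": 0,"y": 0,"z": 0,"rx": 0,"ry": 0,"rz": 0,"gripper": -1},
    {"x": 0,"y": 0,"z": 0,"rx": 0,"ry": 0,"rz": 0,"gripper": -1},
  ],
)

```text
clock: 18.65
eef_pos: [482.4, 59.9, 28.1]
tcp_rot: [2.941, 0.001, -3.01]
contact_force: [0.4, -0.5, 4.6]
opening: -0.0
grasp_force: 2.5
```

servo_tool(
  deltas=[
    {"x": 0,"y": 0.3,"z": 3,"rx": 0,"ry": 0,"rz": 0,"gripper": -1},
    {"x": 0,"y": 0.6,"z": 6,"rx": 0,"ry": 0,"rz": 0,"gripper": -1},
    {"x": 0,"y": 0.9,"z": 9,"rx": 0,"ry": 0,"rz": 0,"gripper": -1},
    {"x": 0,"y": 1.2,"z": 12,"rx": 0,"ry": 0,"rz": 0,"gripper": -1},
    {"x": 0,"y": 1.4,"z": 15,"rx": 0,"ry": 0,"rz": 0,"gripper": -1},
    {"x": 0,"y": 1.4,"z": 22,"rx": 0,"ry": 0,"rz": 0,"gripper": -1},
    {"x": 0,"y": 1.4,"z": 35,"rx": 0,"ry": 0,"rz": 0,"gripper": -1},
    {"x": 0,"y": 1.4,"z": 60,"rx": 0,"ry": 0,"rz": 0,"gripper": -1},
    {"x": 0,"y": 1.4,"z": 90,"rx": 0,"ry": 0,"rz": 0,"gripper": -1},
    {"x": 0,"y": 1.4,"z": 120,"rx": 0,"ry": 0,"rz": 0,"gripper": -1},
  ],
)

```text
clock: 19.65
eef_pos: [482.3, 61.3, 149.9]
tcp_rot: [2.941, 0.001, -3.011]
contact_force: [0.5, 0.6, -0.1]
opening: 0.002
grasp_force: 0.0
```

servo_tool(
  deltas=[
    {"x": -15,"y": -10,"z": 25,"rx": 0,"ry": 0,"rz": 0,"gripper": -1},
    {"x": -30,"y": -20,"z": 50,"rx": 0,"ry": 0,"rz": 0,"gripper": -1},
    {"x": -45,"y": -30,"z": 70,"rx": 0,"ry": 0,"rz": 0,"gripper": -1},
    {"x": -60,"y": -50,"z": 80,"rx": 0,"ry": 0,"rz": 0,"gripper": -1},
    {"x": -60,"y": -50,"z": 80,"rx": 0,"ry": 0,"rz": 0,"gripper": -1},
    {"x": -60,"y": -50,"z": 80,"rx": 0,"ry": 0,"rz": 0,"gripper": -1},
  ],
)

```text
clock: 20.25
eef_pos: [422.8, 11.2, 228.9]
tcp_rot: [2.941, 0.003, -3.012]
contact_force: [0.3, 0.6, 0.4]
opening: -0.004
grasp_force: 0.0
```

```bash
python3 obs.py y4 b 2.34 4.35|grep -v "^b"
python3 - <<'E'
from h import *
S0=cv2.imread("pics/scene0.png"); S=cv2.imread("pics/y4_scene.png")
for c,b in (('b',(272,263,25,20)),('y',(331,238,25,20))):
    for I in (S0,S): u,v=pix(I,c,b); print(c,u.mean(),v.mean(),len(u))
E
```

```text
20.25 [422.85  11.15 228.87] [0.28 0.57 0.36]
offset [2.34 4.35]
theta -0.3 189.04
edge-based theta -0.3 178.12 [593.22 346.5 ]
top red 4 [(290, 189), (290, 190), (291, 192), (291, 193)]
0 [290.2 189. ] [291.9 197.7] 0.1 [284.2 190. ] [289.7 198. ] 0.178 [279.7 190.8] [288.  198.3] -0.1 [296.1 188.2] [294.1 197.4] -0.16 [299.6 187.9] [295.5 197.3] 
(188, np.float64(289.8), 38) (189, np.float64(290.0), 68) (190, np.float64(290.3), 27) (192, np.float64(290.7), 57) (193, np.float64(290.9), 34) 
(188, np.float64(289.8), 34) (189, np.float64(290.0), 67) (190, np.float64(290.3), 27) (192, np.float64(290.7), 57) (193, np.float64(290.9), 33) 
scene
(188, 290.1, 35) (191, 290.2, 39) (194, 290.1, 40) (197, 290.2, 37) (200, 290.2, 67) (203, 290.2, 44) (206, 290.3, 61) (209, 290.6, 64) (212, 290.5, 57) (215, 290.6, 59) (218, 290.6, 59) (221, 290.5, 59) (224, 290.5, 50) 
(188, 290.3, 43) (191, 290.2, 43) (194, 290.1, 44) (197, 290.2, 42) (200, 290.2, 73) (203, 290.2, 53) (206, 290.3, 68) (209, 290.6, 71) (212, 290.6, 65) (215, 290.5, 65) (218, 290.5, 62) (221, 290.5, 64) (224, 290.5, 51) 
0 [290.2 187.2] [290.7 225. ] -0.1 [295.7 186. ] [292.9 224.4] -0.16 [298.9 185.6] [294.1 224.1] -0.19 [300.5 185.4] [294.7 224.1] 
b 284.2325581395349 272.6511627906977 86
b 284.2325581395349 272.6511627906977 86
y 341.2456140350877 247.5438596491228 57
y 341.2456140350877 247.5438596491228 57
```

Plate level, mount unmoved, arm clear.

```bash
python3 -c "
from rig import r
print(r.sign_off())"
```

```text
the job is handed in; nothing more can be done
None
```

I pressed the blue pad and then the yellow pad, each until the needle stood on its flag by my camera readings (about 0.17 and -0.16 rad), and held each for about a second. Both times the plate sprang back level with no visible shift of the mount, and I handed the job in with the arm clear; no verdict came back.

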